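# Put the solvent bottles back in their holders

## Robot

A 6-joint arm with a two-finger parallel gripper is mounted at the origin on the work surface. World frame = base frame: x ahead of the robot, y to its left, z up, the work surface at z = 0. Lengths are in mm, angles in rad, forces in N, time in s.
With the tool pointing down it reaches from about 350 to 975 mm from the base axis. Payload 7.1 kg.
Tool frame: the origin (TCP) lies midway between the tips of the shut fingers; the grasp point (between the pads) lies 19 mm behind it (ctrl.grip_depth is the distance from the TCP to the grasp point, in mm); z points along the fingers, y is the line along which they close (so a half turn about z gives the same grasp; the last joint's range is limited). The gripper opens to 88 mm and grips with 3 to 60 N. Pads are 20 mm wide; open, the fingers measure 115 mm over their backs; the gripper's body (75 mm by 178 mm) begins 61 mm behind the grasp point.
Start: joints at [-1.137, 0.423, 1.63, -0, 1.089, -0.019], TCP at [273.442, -561.991, 222.675] pointing down, gripper open.
Joint ranges: [-3, 3], [-0.9, 2.11], [0.09, 2.58], [-1.31, 4.45], [0.11, 2.69], [-2.54, 2.54]. Speed limits (rad/s): [2.39, 2.39, 3.01, 3.14, 3.14, 3.14].

## Interface

Orientations are given as a rotation vector (axis times angle).
In Python, from workcell import ctrl, cams gives the robot as it stands.
- The arm moves only by the tool move_arm, never from a script. Its argument "steps" is a list of rows, each a list of 3 entries, a list of its own where there are three numbers: the shift along the tool's x, y, z in units of 25 mm (1.0 is 25 mm), then the turn about the tool's z in units of 5 degrees (1.0 is 5 degrees), then the closure, from 0 (fully open) to 1 (shut). A call has 1 to 20 rows; each row shifts and turns the commanded pose from where the row before left it, along the tool's axes as they then stand; what a row does not reach is not made up. A row lasts 1/12 s, in which the tool goes at most 41.7 mm and 7.16 degrees, less where a joint would pass 70% of its speed; a pose out of reach is approached as far as the arm can. A call is refused whole if a number of a shift passes 1 or a number of a turn 1, either way. A call with a gripper value outside its range is refused whole. The fingers move at their own pace and stop on an object; the grip force is fixed at half the most. Time passes only in rows, so rows that do not move let the fingers close. It gives the time, the measured TCP pose, the force, the opening and the grip force at its end, in the units of the state.
- ctrl.get_obs(): the state, without advancing time (a new reading comes with each control period).
- cams.get_image(name): name is "side" or "top" or "wrist"; returns a dict with "image" (400x640x3 uint8, red, green, blue), "camera_matrix" (3x3 intrinsics, pixels), "xyz" and "rotation" of the camera in the world; the wrist camera has in their place "mount" (4x4, takes a point from camera to tool coordinates, whose origin is the TCP and whose axes are the flange's). Camera axes: x right, y down, z forward; pixel columns grow to the right and rows downward; lengths in mm; the calibration is good to about 2 mm. A picture is of the moment at which its call begins: read the wrist's pose just before it. There is no depth.
- ctrl.close_job(): hands the job in; it is judged then, once.
Trained networks look in the newest picture that a camera, given by its name, has taken for a name from the list of things; names that differ only in an ending like _2 or _b are one class to them, and where a whole thing is asked for, a point or a joint stands for the part that bears it (a point fixed in the world has none). Each returns a list of dicts, best first, with "p" (0 to 1); they miss things now and then, are a little off and sometimes report something else, mostly with a low value. They report only what shows in the picture. A call takes as long as a camera call. They do not tell look-alikes from the thing itself.
- cams.boxes_of(camera, thing): "rect" ([centre column, centre row, width, height] in pixels, round what is visible of it).
- cams.cut_out(camera, thing): "pixels" (400x640 bool, what is visible of it) and "rect" ([centre column, centre row, width, height] in pixels, round what is visible of it).
The state is a dict: "t": time; "qpos": joint angles; "qvel": joint speeds; "joint_torque": joint torques, N m; "ee_pos": TCP position; "orientation": TCP orientation; "ft_force": force on the tool from outside, world axes, zero at the start; "moment": the same for the moment, N m; "width": finger opening in mm; "grasp_force": force on a finger pad.
Only numpy, scipy, OpenCV 4.12 (cv2) and the standard library are available. Lean on these libraries where they do the work, as an engineer would, in place of code of your own. Each camera call takes 0.05 s, during which the arm holds its last target. There are 200 camera calls.

## Task

Put each of the four white bottles into the holder whose recess has its own shape and size: the larger round, the smaller round, the square and the oblong one, each standing upright and fully down on the recess floor. Keep the bottles upright throughout, and leave the roll of tape and the little amber vial with the white cap where they are.

Things in the scene. Friction and masses are not known exactly. Their poses are not given: they have to be found in the camera images.
- wide_bottle: White plastic reagent bottle, the larger round one: diameter 64 mm, height 130 mm with the cap, 0.2 to 0.45 kg, with a round blue cap on its axis (32 mm across, the top 22 mm; below it a neck 26 mm across and 11 mm high, then shoulders). Stands upright; grip the cap from above. Origin: centre of its underside; z up along its axis.
- slim_bottle: White plastic reagent bottle, the smaller round one: diameter 44 mm, height 95 mm with the cap, 0.08 to 0.17 kg, with a round blue cap on its axis (32 mm across, the top 22 mm; below it a neck 26 mm across and 11 mm high, then shoulders). Stands upright; grip the cap from above. Origin: centre of its underside; z up along its axis.
- square_bottle: White plastic reagent bottle of square section, 58 x 58 mm, height 115 mm with the cap, 0.17 to 0.35 kg, with a round blue cap on its axis (32 mm across, the top 22 mm; below it a neck 26 mm across and 11 mm high, then shoulders). Stands upright; grip the cap from above. Origin: centre of its underside; z up along its axis, x and y square to its sides.
- oblong_bottle: White plastic reagent bottle of oblong (flat rectangular) section, 76 mm along its x by 36 mm along its y, height 115 mm with the cap, 0.14 to 0.28 kg, with a round blue cap on its axis (32 mm across, the top 22 mm; below it a neck 26 mm across and 11 mm high, then shoulders). Stands upright; grip the cap from above. Origin: centre of its underside; z up along its axis.
- wide_holder: Light grey flat plate fixed to the bench, 17 mm high, 96 x 96 mm from above, with one round, 80 mm wide recess in its middle, its black rubber floor 5 mm above the bench (12 mm deep, upright walls); 8 mm clear all round the larger round bottle. Origin: on the bench under the centre of the recess; z up, x and y along the plate's sides. May start turned.
- slim_holder: Light grey flat plate fixed to the bench, 17 mm high, 76 x 76 mm from above, with one round, 60 mm wide recess in its middle, its black rubber floor 5 mm above the bench (12 mm deep, upright walls); 8 mm clear all round the smaller round bottle. Origin: on the bench under the centre of the recess; z up, x and y along the plate's sides. May start turned.
- square_holder: Light grey flat plate fixed to the bench, 17 mm high, 90 x 90 mm from above, with one square, 74 x 74 mm recess in its middle, its black rubber floor 5 mm above the bench (12 mm deep, upright walls); 8 mm clear all round the square bottle. Origin: on the bench under the centre of the recess; z up, x and y square to the recess's sides. May start turned.
- oblong_holder: Light grey flat plate fixed to the bench, 17 mm high, 108 x 68 mm from above, with one oblong, 92 x 52 mm recess in its middle, its black rubber floor 5 mm above the bench (12 mm deep, upright walls); 8 mm clear all round the oblong bottle. Origin: on the bench under the centre of the recess; z up, x along the recess's long side, y along its short side. May start turned.
- tape_roll: Bystander: small white roll of tape lying flat, outer diameter 52 mm, 20 mm high, loose among the bottles. Origin: centre of its underside.
- vial: Bystander: small amber glass sample vial with a white cap, standing upright, diameter 28 mm, 45 mm high, loose among the bottles. Origin: centre of its underside.
There are look-alikes about, which are no part of the job. Leave any brown or green look-alike of the square_bottle alone.

How it is judged (in metres and radians):
At the end, for the whole second after the job is handed in: Each bottle stands in its own matching holder: axis within 14 mm of the recess centre, underside less than 9 mm above the holder's underside (so down on the 5 mm floor), within 0.1 rad of upright, slower than 0.02 m/s (horizontal distance between wide_bottle and wide_holder below 0.014 m and z of wide_bottle in the frame of wide_holder below 0.009 m and angle between each of wide_bottle, slim_bottle, square_bottle, oblong_bottle's own z axis and vertical below 0.1 rad and linear speed of each of wide_bottle, slim_bottle, square_bottle, oblong_bottle below 0.02 m/s and horizontal distance between slim_bottle and slim_holder below 0.014 m and z of slim_bottle in the frame of slim_holder below 0.009 m and horizontal distance between square_bottle and square_holder below 0.014 m and z of square_bottle in the frame of square_holder below 0.009 m and horizontal distance between oblong_bottle and oblong_holder below 0.014 m and z of oblong_bottle in the frame of oblong_holder below 0.009 m); the robot touches nothing.
It fails at once if the roll of tape is shifted by more than 30 mm (distance of tape_roll from where it was at the start of the episode above 0.03 m).
It fails at once if the sample vial is shifted by more than 30 mm (distance of vial from where it was at the start of the episode above 0.03 m).
It fails at once if a bottle is tipped by more than 0.6 rad (angle between any of wide_bottle, slim_bottle, square_bottle, oblong_bottle's own z axis and vertical above 0.6 rad).
It also fails if it takes over 106 s, if anything falls off the work surface, if the arm or the gripper's body presses on something with over 40 N, if the wrist force passes 120 N, or if a joint passes its speed limit or range.

## Working session

There is one attempt and no reset: what is moved stays moved. The work goes in short steps, Python scripts to look and compute and a tool call to move; the robot and the scene stay as the last step left them, time stands still between calls to the robot, and variables do not carry over. Pictures are saved under pics/ and viewed, at most 14 in all, crops included, and the job is handed in when it is done.

Besides the shell and the picture viewer there is one more tool, called after "Call:" in YAML: its name, and indented under it one key for each argument. move_arm: Moves the arm, as the interface text tells. Its arguments: {"type":"object","properties":{"steps":{"type":"array"}},"required":["steps"]}

```bash
mkdir -p pics; ls; cat > h.py <<'E'
import numpy as np, cv2
from scipy.spatial.transform import Rotation as R
from workcell import ctrl, cams
def pose():
    o=ctrl.get_obs(); return np.array(o['ee_pos']),R.from_rotvec(o['orientation']).as_matrix(),o
def shot(n,save=None):
    p,Rm,o=pose(); d=cams.get_image(n)
    if save: cv2.imwrite(f'pics/{save}.png',d['image'][:,:,::-1])
    K=np.array(d['camera_matrix'])
    if 'mount' in d:
        M=np.array(d['mount']); C=p+Rm@M[:3,3]; Rc=Rm@M[:3,:3]
    else: 
        C=np.array(d['xyz']); Rc=np.array(d['rotation'])
        if Rc.shape!=(3,3): Rc=R.from_rotvec(Rc).as_matrix()
    return d['image'],K,C,Rc
def ray(px,K,C,Rc):
    v=Rc@np.linalg.solve(K,[px[0],px[1],1]); return C,v/np.linalg.norm(v)
def atz(px,z,K,C,Rc):
    c,v=ray(px,K,C,Rc); return c+v*(z-c[2])/v[2]
def tri(rays):
    A=sum(np.eye(3)-np.outer(v,v) for c,v in rays); b=sum((np.eye(3)-np.outer(v,v))@c for c,v in rays)
    return np.linalg.solve(A,b)
E
python3 - <<'E'
from h import *
print(pose()[2])
names="wide_bottle slim_bottle square_bottle oblong_bottle wide_holder slim_holder square_holder oblong_holder tape_roll vial".split()
for c in ("top","side"):
    im,K,C,Rc=shot(c,c+"0"); print(c,K.tolist(),C,Rc.round(3).tolist())
    for n in names: print(n,[(round(r['p'],2),np.round(r['rect']).astype(int).tolist()) for r in cams.boxes_of(c,n)])
print(np.array(cams.get_image("wrist")["mount"]).round(3).tolist())
E
```

```text
pics
{'t': 0.0, 'qpos': array([-1.13699673e+00,  4.23852973e-01,  1.63067952e+00, -2.49087532e-05,
        1.08861221e+00, -1.89882734e-02]), 'qvel': array([ 0.00045868,  0.0005425 , -0.00027148, -0.00017386,  0.00047368,
       -0.00014358]), 'joint_torque': array([ 1.28262636e-05, -5.44631732e+01, -2.73664856e+01,  6.43030135e-02,
        2.25366186e-02, -1.04359674e-04]), 'ee_pos': array([ 273.21022528, -561.50122656,  221.89824678]), 'orientation': array([-3.05994628e+00, -7.04855212e-01,  5.35678397e-04]), 'ft_force': array([-0.04616995,  0.03565763, -0.19482647]), 'moment': array([ 0.07976655, -0.01727578,  0.04328062]), 'grasp_force': 0.0, 'width': 87.84729010401017}
top [[503.639632944389, 0.0, 325.6583079800551], [0.0, 503.639632944389, 201.9726804292343], [0.0, 0.0, 1.0]] [ 318.22924474   13.89492    1231.04373553] [[-0.028, -0.987, 0.156], [-0.999, 0.032, 0.02], [-0.024, -0.155, -0.988]]
wide_bottle [(0.62, [385, 227, 30, 31]), (0.58, [256, 202, 17, 12])]
slim_bottle [(0.9, [229, 260, 20, 14]), (0.62, [387, 230, 34, 31])]
square_bottle [(0.7, [171, 235, 34, 31])]
oblong_bo
[... 562 characters left out ...]
6], [-0.001, -0.849, -0.529]]
wide_bottle [(0.86, [370, 171, 26, 53])]
slim_bottle [(0.63, [333, 279, 25, 58])]
square_bottle [(0.98, [321, 212, 36, 62]), (0.81, [373, 220, 41, 63]), (0.61, [250, 331, 60, 87])]
oblong_bottle [(0.63, [222, 266, 34, 73])]
wide_holder [(0.67, [357, 151, 27, 19]), (0.29, [320, 213, 35, 59]), (0.28, [335, 280, 26, 58]), (0.22, [282, 243, 13, 24])]
slim_holder [(0.58, [401, 166, 37, 20])]
square_holder [(0.93, [253, 214, 54, 34])]
oblong_holder [(0.96, [301, 172, 44, 20])]
tape_roll [(0.46, [355, 167, 10, 15])]
vial [(0.87, [282, 243, 10, 24])]
[[-0.001, -0.966, -0.258, 70.369], [1.0, -0.001, 0.001, -0.596], [-0.001, -0.258, 0.966, -162.203], [0.0, 0.0, 0.0, 1.0]]
```

```bash
python3 - <<'E'
import cv2
a=cv2.imread('pics/top0.png')[100:300,130:530];cv2.imwrite('pics/top1.png',cv2.resize(a,(800,400),interpolation=cv2.INTER_CUBIC))
a=cv2.imread('pics/side0.png')[110:390,170:470];cv2.imwrite('pics/side1.png',cv2.resize(a,(640,597),interpolation=cv2.INTER_CUBIC))
E
```

```text
(no output)
```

View pics/top1.png

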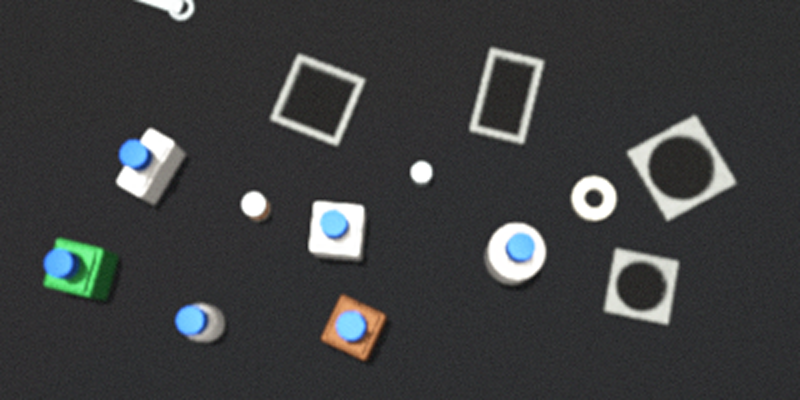

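View pics/side1.png

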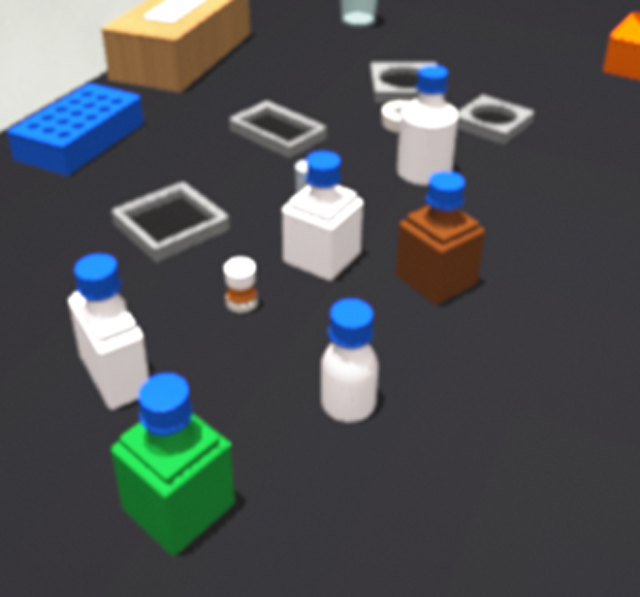

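Top view (crop/2 + (130,100)): white bottles are oblong (cap 197,177), slim (225,260), square (297,212) and wide (390,224). The look-alikes are green (160,232) and brown (305,263). The vial is at (257,202), a stray white cap at (340,186) and the tape at (427,199). The network's "square" at (171,235) is the green one. The white square bottle at (297,212) fits the description.

```bash
cat > m.py <<'E'
from h import *
def blobs(mask,lo):
    n,l,s,c=cv2.connectedComponentsWithStats(mask.astype(np.uint8))
    return [(c[i],s[i],l==i) for i in range(1,n) if s[i][4]>=lo]
def blue(im):
    h=cv2.cvtColor(im,cv2.COLOR_RGB2HSV); return (h[...,0]>98)&(h[...,0]<122)&(h[...,1]>150)&(h[...,2]>110)
E
python3 - <<'E'
from m import *
D={c:shot(c) for c in("top","side")}
B={c:blobs(blue(D[c][0]),60) for c in D}
S={c:[ray(b[0],*D[c][1:]) for b in B[c]] for c in D}
for i,a in enumerate(S['top']):
    best=[]
    for j,b in enumerate(S['side']):
        X=tri([a,b]); r=np.linalg.norm(np.cross(X-a[0],a[1])); best.append((r,j,X))
    for r,j,X in sorted(best,key=lambda t:t[0])[:2]: print('cap',B['top'][i][0].round(1),B['side'][j][0].round(1),'resid',round(r,1),X.round(1))
for n in "wide slim square oblong".split():
    T=[]
    for c in D:
        r=cams.boxes_of(c,n+'_holder')[:1] if 0 else None
    im,K,C,Rc=D['top']
    cams.get_image('top'); r=cams.cut_out('top',n+'_holder')
    if not r: print(n,'none'); continue
    m=r[0]['pixels'].astype(np.uint8); cn=max(cv2.findContours(m,0,2)[0],key=cv2.contourArea)
    P=np.array([atz(p[0],17,K,C,Rc)[:2] for p in cn],np.float32)
    (cx,cy),(w,h),a=cv2.minAreaRect(P); print(n,round(r[0]['p'],2),'mAR',round(cx,1),round(cy,1),round(w,1),round(h,1),round(a,1))
    g=[]
    for c in ('top','side'):
        cams.get_image(c); r=cams.cut_out(c,n+'_holder')
        if r: 
            q=r[0]['pixels'].astype(np.uint8); k=cv2.convexHull(np.vstack(cv2.findContours(q,0,2)[0])); M=cv2.moments(k); g.append(ray((M['m10']/M['m00'],M['m01']/M['m00']),*D[c][1:]))
    if len(g)==2: print('   tri',tri(g).round(1))
E
```

```text
cap [328.5  63.3] [205.2 169.6] resid 0.1 [867.4  20.6  16.6]
cap [328.5  63.3] [215.1 238.9] resid 41.8 [ 944.4    4.1 -245.5]
cap [195.2 176.2] [215.1 238.9] resid 0.8 [563.6 332.7 107.8]
cap [195.2 176.2] [205.2 169.6] resid 18.6 [554.6 311.8 224.4]
cap [ 49.1 187.9] [ 34.5 327.2] resid 0.2 [526.5 608.8 213.9]
cap [ 49.1 187.9] [205.2 169.6] resid 46.6 [457.3 492.5 356.2]
cap [158.4 231.4] [247.1 298.9] resid 0.1 [440.1 415.5 106.8]
cap [158.4 231.4] [215.1 238.9] resid 28.1 [454.7 402.9 190.7]
cap [224.2 260.6] [334.1 260.8] resid 1.7 [372.8 271.1  87.3]
cap [224.2 260.6] [372.4 146.9] resid 10.2 [352.6 225.7 274.9]
wide 0.71 mAR 544.6 -313.5 95.8 103.0 26.4
   tri [ 547.1 -315.7    8.4]
slim 0.9 mAR 401.9 -256.9 79.6 77.2 75.9
   tri [ 403.  -257.8    7.5]
square 0.72 mAR 571.3 341.1 71.1 79.0 59.1
   tri [647.5 128.6   7. ]
oblong 0.66 mAR 641.8 -107.0 69.5 116.2 74.0
   tri [ 644.5 -107.3    6.3]
```

```bash
python3 - <<'E'
from m import *
D={c:shot(c) for c in("top","side")}
def bl(im):
    h=cv2.cvtColor(im,cv2.COLOR_RGB2HSV); return (h[...,0]>98)&(h[...,0]<125)&(h[...,1]>120)&(h[...,2]>90)
B={c:blobs(bl(D[c][0]),40) for c in D}
for n,t,s in (("oblong",(195,176),(215,239)),("square",(297,212),(321,188)),("wide",(390,224),(373,147)),("slim",(224,260),(334,261)),("brown",(305,263),(378,199))):
    f=lambda c,p:min(B[c],key=lambda b:np.hypot(*(b[0]-p)))
    a,b=f('top',t),f('side',s); X=tri([ray(a[0],*D['top'][1:]),ray(b[0],*D['side'][1:])])
    print(n,a[0].round(1),a[1][2:],b[0].round(1),b[1][2:],X.round(1))
im,K,C,Rc=D['top']; h=cv2.cvtColor(im,cv2.COLOR_RGB2HSV)
W=(h[...,2]>105)&(h[...,1]<60)
for n,p in (("wide",(470,184)),("slim",(449,242)),("square",(289,151)),("oblong",(384,146))):
    x,y=p; m=np.zeros_like(W); m[y-32:y+33,x-32:x+33]=W[y-32:y+33,x-32:x+33]
    b=max(blobs(m,30),key=lambda b:b[1][4])[2].astype(np.uint8)
    cs,hi=cv2.findContours(b,cv2.RETR_CCOMP,cv2.CHAIN_APPROX_NONE)
    for c in sorted(cs,key=cv2.contourArea)[::-1][:2]:
        P=np.array([atz(q[0],17,K,C,Rc)[:2] for q in c],np.float32); r=cv2.minAreaRect(P); print(n,np.round(r[0],1),np.round(r[1],1),round(r[2],1))
for n in ('tape_roll','vial'):
  p=(427,199) if n[0]=='t' else (257,202); print(n,atz(p,20 if n[0]=='t' else 45,K,C,Rc).round(0))
print('stray',atz((340,186),20,K,C,Rc).round())
E
```

```text
oblong [196.7 176.8] [ 17  16 195] [215.2 238.8] [ 23  23 425] [563.6 330.6 106.2]
square [296.7 211.6] [ 13  13 103] [321.4 188.4] [ 17  18 262] [477.1 102.8 105.5]
wide [389.7 223.6] [ 14  14 145] [372.7 146.9] [ 16  14 180] [ 441.8 -104.   120.1]
slim [224.6 259.8] [ 17  16 192] [334.  260.8] [ 23  24 451] [374.  270.2  86.4]
brown [308.2 265.4] [12 13 51] [378.9 199.1] [ 20  19 299] [359.3  80.5 100.3]
wide [ 544.6 -315.9] [99.4 99.3] 26.8
wide [ 544.6 -315.8] [80.  77.8] 41.5
slim [ 401.4 -257.8] [79.4 79.3] 76.2
slim [ 401.8 -257.1] [58.1 60.2] 42.3
square [645.1 126.8] [93.8 93.9] 66.6
square [644.6 126.8] [76.2 76.3] 66.8
oblong [ 642.1 -107.6] [ 70.9 112. ] 73.7
oblong [ 641.6 -107.2] [54.5 93.5] 73.6
tape_roll [ 508. -208.   20.]
vial [510. 202.  45.]
stray [547.   2.  20.]
```

Call:
move_arm:
  steps:
    - [[0,0,0],0.865,0]
    - [[0,0,0],0.865,0]
    - [[0,0,0],0.865,0]
    - [[0,0,0],0.865,0]
    - [[0,0,0],0.865,0]
    - [[0,0,0],0.865,0]

```text
t: 3.05
ee_pos: [273.4, -562.0, 222.7]
orientation: [-3.142, 0.006, 0.0]
ft_force: [-0.4, -0.2, -0.9]
width: 87.8
grasp_force: 0.0
```

Call:
move_arm:
  steps:
    - [[0.337,-0.915,0],0,0]
    - [[0.337,-0.915,0],0,0]
    - [[0.337,-0.915,0],0,0]
    - [[0.337,-0.915,0],0,0]
    - [[0.337,-0.915,0],0,0]
    - [[0.337,-0.915,0],0,0]
    - [[0.337,-0.915,0],0,0]
    - [[0.337,-0.915,0],0,0]
    - [[0.337,-0.915,0],0,0]
    - [[0.337,-0.915,0],0,0]
    - [[0.337,-0.915,0],0,0]
    - [[0.337,-0.915,0],0,0]
    - [[0.337,-0.915,0],0,0]
    - [[0.337,-0.915,0],0,0]
    - [[0.337,-0.915,0],0,0]
    - [[0.337,-0.915,0],0,0]
    - [[0.337,-0.915,0],0,0]
    - [[0.337,-0.915,0],0,0]
    - [[0.337,-0.915,0],0,0]
    - [[0.337,-0.915,0],0,0]

```text
t: 4.72
ee_pos: [442.3, -103.3, 222.9]
orientation: [3.141, -0.0, 0.001]
ft_force: [0.2, 0.1, 0.5]
width: 87.4
grasp_force: 0.0
```

```bash
cat > w.py <<'E'
from m import *
import sys
name,h=sys.argv[1],float(sys.argv[2])
p,Rm,o=pose(); im,K,C,Rc=shot('wrist',name)
print('tcp',p.round(1),'xb',np.degrees(np.arctan2(Rm[1,0],Rm[0,0])).round(2),'j6',o['qpos'][5].round(2))
for b in blobs(blue(im),150):
    # top-disc estimate: centroid of blob at cap mid-height
    print('blue',b[0].round(1),b[1].tolist(),'at h-8:',atz(b[0],h-8,K,C,Rc).round(1))
E
python3 w.py wrist1 130
```

```text
tcp [ 442.3 -103.3  222.9] xb -0.01 j6 1.32
blue [ 72.2 157.4] [57, 138, 39, 37, 799] at h-8: [477.8 100.2 122. ]
blue [319.6 210. ] [303, 193, 38, 25, 174] at h-8: [ 432.4 -103.2  122. ]
```

View pics/wrist1.png

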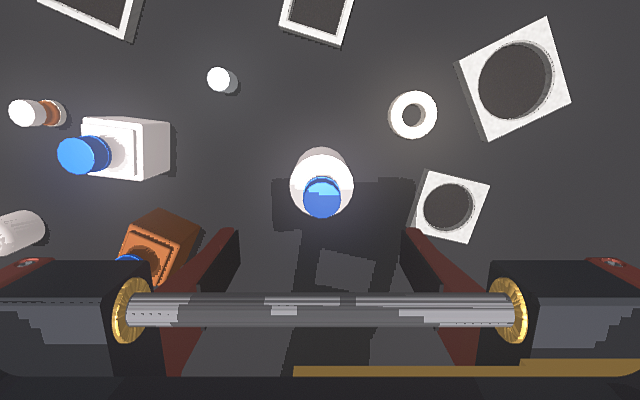

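The wrist view shows the wide bottle's cap at (322,197), between the fingers. The tape is at (413,115) and the brown look-alike at (160,245).

```bash
python3 - <<'E'
from m import *
im,K,C,Rc=shot('wrist'); h=cv2.cvtColor(im,cv2.COLOR_RGB2HSV)
m=(h[...,0]>95)&(h[...,0]<125)&(h[...,1]>90)
for b in blobs(m,200): print(b[0].round(1),b[1].tolist(),atz(b[0],125,K,C,Rc).round(1),atz(b[0],110,K,C,Rc).round(1))
for p in ((83,117),(170,122),(170,122),(168,180),(82,176)): print(p,atz(p,80,K,C,Rc).round(1))
E
```

```text
[ 87.  155.6] [61, 137, 54, 39, 1684] [480.7  88.5 125. ] [478.8  99.4 110. ]
[324.5 198.7] [306, 178, 38, 42, 1252] [ 444.4 -104.7  125. ] [ 440.4 -104.9  110. ]
(83, 117) [510.7 118.2  80. ]
(170, 122) [506.1  38.3  80. ]
(170, 122) [506.1  38.3  80. ]
(168, 180) [451.3  46.8  80. ]
(82, 176) [455.3 129.7  80. ]
```

Call:
move_arm:
  steps:
    - [[0,0.05,0.8],0,0]
    - [[0,0,0.8],0,0]
    - [[0,0,0.8],0,0]
    - [[0,0,0.8],0,0]
    - [[0,0,0.8],0,0]
    - [[0,0,0.5],0,0]
    - [[0,0,0.3],0,0]
    - [[0,0,0],0,0]
    - [[0,0,0],0,1]
    - [[0,0,0],0,1]
    - [[0,0,0],0,1]
    - [[0,0,0],0,1]
    - [[0,0,0],0,1]
    - [[0,0,0],0,1]
    - [[0,0,0],0,1]
    - [[0,0,0],0,1]

```text
t: 6.15
ee_pos: [442.0, -105.7, 102.8]
orientation: [3.142, 0.0, 0.0]
ft_force: [0.2, -0.4, 0.3]
width: 37.9
grasp_force: 0.0
```

Call:
move_arm:
  steps:
    - [[0,0,0],0,1]
    - [[0,0,0],0,1]
    - [[0,0,0],0,1]
    - [[0,0,-0.2],0,1]
    - [[0,0,-0.4],0,1]
    - [[0,0,-0.7],0,1]
    - [[0,0,-0.7],0,1]
    - [[0,0,-0.7],0,1]
    - [[0,0,-0.3],0,1]
    - [[0,0,0],0,1]

```text
t: 6.98
ee_pos: [443.1, -106.1, 179.6]
orientation: [3.141, -0.0, 0.006]
ft_force: [0.3, -0.1, -3.5]
width: 31.6
grasp_force: 30.0
```

Call:
move_arm:
  steps:
    - [[0.14,0.3,0],0,1]
    - [[0.34,0.7,0],0,1]
    - [[0.34,0.7,0],0,1]
    - [[0.34,0.7,0],0,1]
    - [[0.34,0.7,0],0,1]
    - [[0.34,0.7,0],0,1]
    - [[0.34,0.7,0],0,1]
    - [[0.34,0.7,0],0,1]
    - [[0.34,0.7,0],0,1]
    - [[0.34,0.7,0],0,1]
    - [[0.34,0.7,0],0,1]
    - [[0.34,0.7,0],0,1]
    - [[0.2,0.42,0],0,1]
    - [[0,0,0],0,1]
    - [[0,0,0],0,1]
    - [[0,0,0],0,1]

```text
t: 8.32
ee_pos: [543.0, -315.4, 176.7]
orientation: [-3.14, 0.0, 0.003]
ft_force: [0.9, 0.1, -4.4]
width: 31.3
grasp_force: 30.0
```

```bash
python3 w.py wrist2 130
```

```text
tcp [ 543.  -315.4  176.7] xb -0.01 j6 1.03
blue [319.6 270. ] [286, 242, 68, 50, 2452] at h-8: [ 500.2 -315.   122. ]
```

View pics/wrist2.png

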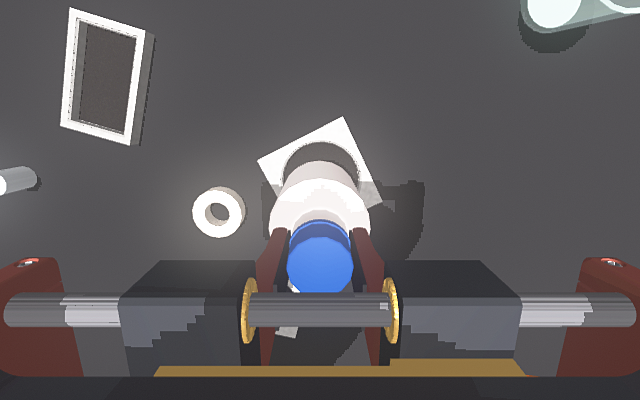

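The wide bottle is held upright above its recess (~320,165), with the tape clear at (218,212). Lowering it now.

Call:
move_arm:
  steps:
    - [[0.05,0,0.4],0,1]
    - [[0,0,0.6],0,1]
    - [[0,0,0.6],0,1]
    - [[0,0,0.5],0,1]
    - [[0,0,0.3],0,1]
    - [[0,0,0.2],0,1]
    - [[0,0,0.1],0,1]
    - [[0,0,0.05],0,1]
    - [[0,0,0],0,1]
    - [[0,0,0],0,1]

```text
t: 9.2
ee_pos: [545.6, -316.5, 109.5]
orientation: [3.141, -0.0, 0.001]
ft_force: [0.5, 0.4, -4.5]
width: 31.3
grasp_force: 30.0
```

Call:
move_arm:
  steps:
    - [[0,0,0.04],0,1]
    - [[0,0,0.04],0,1]
    - [[0,0,0],0,1]

```text
t: 9.45
ee_pos: [545.7, -316.5, 107.7]
orientation: [3.141, -0.0, 0.002]
ft_force: [-0.7, 0.3, 1.0]
width: 31.1
grasp_force: 30.0
```

Call:
move_arm:
  steps:
    - [[0,0,0],0,0]
    - [[0,0,0],0,0]
    - [[0,0,0],0,0]
    - [[0,0,0],0,0]
    - [[0,0,0],0,0]
    - [[0,0,0],0,0]
    - [[0,0,0],0,0]
    - [[0,0,0],0,0]
    - [[0,0,-0.4],0,0]
    - [[0,0,-0.7],0,0]
    - [[0,0,-0.9],0,0]
    - [[0,0,-0.9],0,0]
    - [[0,0,-0.9],0,0]
    - [[0,0,-0.9],0,0]

```text
t: 10.62
ee_pos: [545.2, -316.2, 226.3]
orientation: [3.141, -0.0, 0.001]
ft_force: [0.6, 0.0, -0.0]
width: 87.6
grasp_force: 0.0
```

Call:
move_arm:
  steps:
    - [[-0.1355,-0.8375,0],0,0]
    - [[-0.1355,-0.8375,0],0,0]
    - [[-0.1355,-0.8375,0],0,0]
    - [[-0.1355,-0.8375,0],0,0]
    - [[-0.1355,-0.8375,0],0,0]
    - [[-0.1355,-0.8375,0],0,0]
    - [[-0.1355,-0.8375,0],0,0]
    - [[-0.1355,-0.8375,0],0,0]
    - [[-0.1355,-0.8375,0],0,0]
    - [[-0.1355,-0.8375,0],0,0]
    - [[-0.1355,-0.8375,0],0,0]
    - [[-0.1355,-0.8375,0],0,0]
    - [[-0.1355,-0.8375,0],0,0]
    - [[-0.1355,-0.8375,0],0,0]
    - [[-0.1355,-0.8375,0],0,0]
    - [[-0.1355,-0.8375,0],0,0]
    - [[-0.1355,-0.8375,0],0,0]
    - [[-0.1355,-0.8375,0],0,0]
    - [[-0.1355,-0.8375,0],0,0]
    - [[-0.1355,-0.8375,0],0,0]

```text
t: 12.28
ee_pos: [477.4, 103.5, 225.3]
orientation: [-3.141, 0.0, -0.002]
ft_force: [0.6, -0.2, 0.3]
width: 87.9
grasp_force: 0.0
```

```bash
cat > w.py <<'E'
from m import *
import sys
name,h=sys.argv[1],float(sys.argv[2])
p,Rm,o=pose(); im,K,C,Rc=shot('wrist',name)
print('tcp',p.round(1),'xb',np.degrees(np.arctan2(Rm[1,0],Rm[0,0])).round(2),'j6',o['qpos'][5].round(2))
H=cv2.cvtColor(im,cv2.COLOR_RGB2HSV)
for b in blobs((H[...,0]>95)&(H[...,0]<125)&(H[...,1]>90),200):
    print('blue',b[0].round(1),b[1].tolist(),'at h-5:',atz(b[0],h-5,K,C,Rc).round(1))
E
python3 w.py wrist3 115; python3 - <<'E'
import cv2
a=cv2.imread('pics/wrist3.png')[60:300,160:480];cv2.imwrite('pics/wrist3c.png',cv2.resize(a,(800,600),interpolation=cv2.INTER_CUBIC))
E
```

```text
tcp [477.4 103.5 225.3] xb -0.0 j6 1.76
blue [51.4 93. ] [22, 72, 60, 42, 2013] at h-5: [564.2 324.8 110. ]
blue [320.6 195. ] [303, 173, 35, 40, 805] at h-5: [477.1 102.8 110. ]
blue [  8.3 227.9] [0, 210, 21, 36, 563] at h-5: [446.3 389.8 110. ]
blue [161.8 274.8] [151, 265, 27, 26, 376] at h-5: [398.5 254.9 110. ]
```

View pics/wrist3c.png

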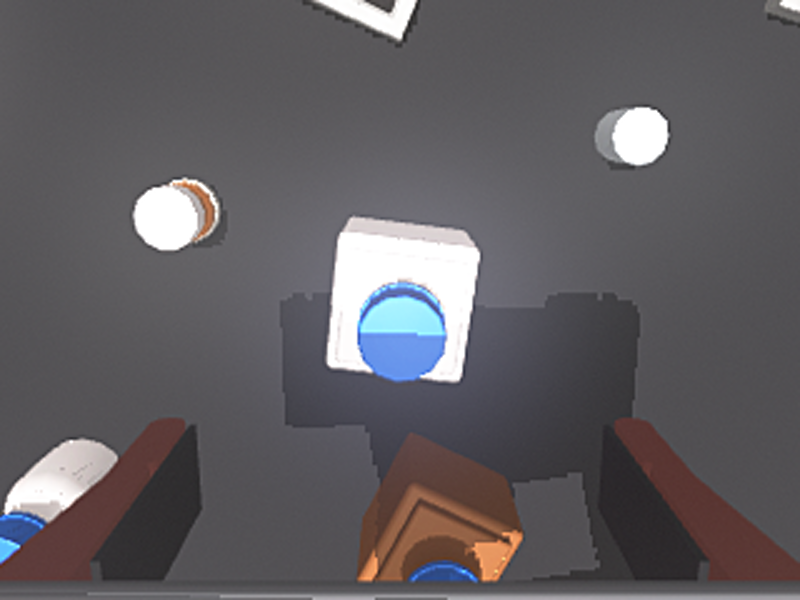

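The crop shows the white square bottle in the middle (cap at 320,195 full frame), turned about -7°. The vial (~228,146) and stray cap (~415,114) are well clear.

Call:
move_arm:
  steps:
    - [[0,0.03,0.8],0,0]
    - [[0,0,0.9],0,0]
    - [[0,0,0.9],0,0]
    - [[0,0,0.9],0,0]
    - [[0,0,0.9],0,0]
    - [[0,0,0.7],0,0]
    - [[0,0,0.4],0,0]
    - [[0,0,0],0,0]
    - [[0,0,0],0,1]
    - [[0,0,0],0,1]
    - [[0,0,0],0,1]
    - [[0,0,0],0,1]
    - [[0,0,0],0,1]
    - [[0,0,0],0,1]
    - [[0,0,0],0,1]
    - [[0,0,0],0,1]
    - [[0,0,0],0,1]
    - [[0,0,0],0,1]
    - [[0,0,0],0,1]
    - [[0,0,0],0,1]

```text
t: 14.0
ee_pos: [477.6, 101.8, 86.9]
orientation: [-3.142, 0.0, -0.0]
ft_force: [-0.5, 0.6, 0.6]
width: 31.1
grasp_force: 30.0
```

Call:
move_arm:
  steps:
    - [[0,0,-0.2],0,1]
    - [[0,0,-0.5],0,1]
    - [[0,0,-0.8],0,1]
    - [[0,0,-0.8],0,1]
    - [[0,0,-0.7],0,1]
    - [[0.4,-0.06,0],0,1]
    - [[0.7,-0.1,0],0,1]
    - [[0.7,-0.1,0],0,1]
    - [[0.7,-0.1,0],0,1]
    - [[0.7,-0.1,0],0,1]
    - [[0.7,-0.1,0],0,1]
    - [[0.7,-0.1,0],0,1]
    - [[0.7,-0.1,0],0,1]
    - [[0.7,-0.1,0],0,1]
    - [[0.7,-0.12,0],0,1]
    - [[0,0,0],0.835,1]
    - [[0,0,0],0.835,1]
    - [[0,0,0],0.835,1]
    - [[0,0,0],0.835,1]
    - [[0,0,0],0,1]

```text
t: 15.67
ee_pos: [644.9, 126.1, 160.1]
orientation: [3.107, -0.46, -0.003]
ft_force: [0.1, -0.6, -2.5]
width: 31.6
grasp_force: 30.0
```

```bash
python3 w.py wrist4 115; python3 - <<'E'
import cv2
a=cv2.imread('pics/wrist4.png')[60:300,160:480];cv2.imwrite('pics/wrist4c.png',cv2.resize(a,(800,600),interpolation=cv2.INTER_CUBIC))
E
```

```text
tcp [644.9 126.1 160.1] xb -16.86 j6 2.04
blue [319.4 259.2] [286, 222, 68, 71, 4052] at h-5: [614.4 135.6 110. ]
blue [110.4 364.1] [85, 346, 45, 32, 991] at h-5: [575.8 321.3 110. ]
```

View pics/wrist4c.png

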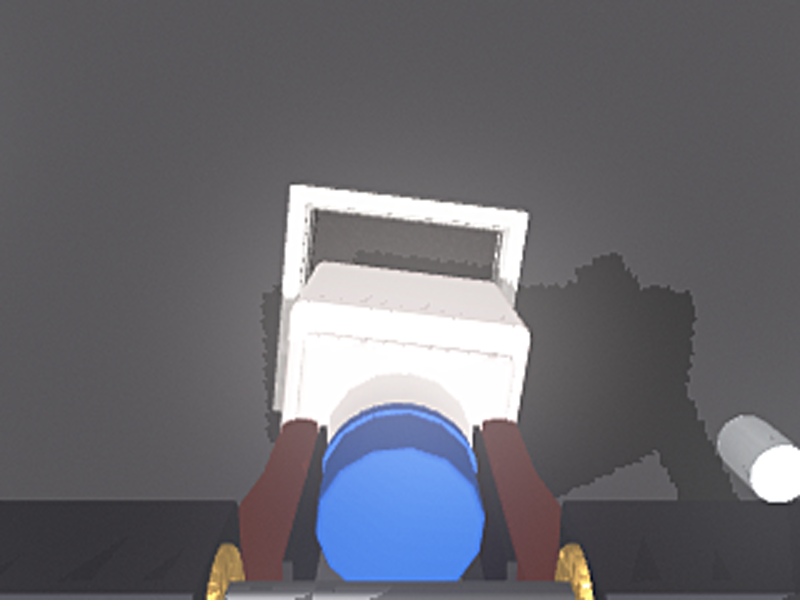

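The square bottle is parallel to its recess (frame corners at crop (290,187) and (528,212)) and centred. Lowering it now.

Call:
move_arm:
  steps:
    - [[0,0,0.4],0,1]
    - [[0,0,0.6],0,1]
    - [[0,0,0.6],0,1]
    - [[0,0,0.5],0,1]
    - [[0,0,0.3],0,1]
    - [[0,0,0.16],0,1]
    - [[0,0,0.08],0,1]
    - [[0,0,0.04],0,1]
    - [[0,0,0.04],0,1]
    - [[0,0,0],0,1]
    - [[0,0,0],0,1]

```text
t: 16.63
ee_pos: [645.4, 126.3, 94.6]
orientation: [-3.108, 0.456, -0.002]
ft_force: [-0.1, 0.1, -3.3]
width: 31.3
grasp_force: 30.0
```

Call:
move_arm:
  steps:
    - [[0,0,0.04],0,1]
    - [[0,0,0.04],0,1]
    - [[0,0,0],0,1]

```text
t: 16.88
ee_pos: [645.2, 126.3, 92.1]
orientation: [-3.108, 0.456, -0.001]
ft_force: [-0.7, 0.1, -3.5]
width: 31.4
grasp_force: 30.0
```

Call:
move_arm:
  steps:
    - [[0,0,0.04],0,1]
    - [[0,0,0],0,1]

```text
t: 17.05
ee_pos: [645.5, 126.4, 92.0]
orientation: [-3.108, 0.456, -0.002]
ft_force: [-1.1, 0.4, 4.4]
width: 31.4
grasp_force: 30.0
```

Call:
move_arm:
  steps:
    - [[0,0,0],0,0]
    - [[0,0,0],0,0]
    - [[0,0,0],0,0]
    - [[0,0,0],0,0]
    - [[0,0,0],0,0]
    - [[0,0,0],0,0]
    - [[0,0,0],0,0]
    - [[0,0,0],0,0]
    - [[0,0,-0.4],0,0]
    - [[0,0,-0.7],0,0]
    - [[0,0,-0.9],0,0]
    - [[0,0,-0.9],-0.835,0]
    - [[0,0,-0.9],-0.835,0]
    - [[0,0,-0.9],-0.835,0]
    - [[0,0,-0.8],-0.835,0]
    - [[0,0,0],0,0]

```text
t: 18.38
ee_pos: [647.5, 126.7, 234.0]
orientation: [-3.14, -0.005, -0.013]
ft_force: [1.0, 0.2, 0.3]
width: 88.2
grasp_force: 0.0
```

Call:
move_arm:
  steps:
    - [[-0.324,-0.816,0],0,0]
    - [[-0.324,-0.816,0],0,0]
    - [[-0.324,-0.816,0],0,0]
    - [[-0.324,-0.816,0],0,0]
    - [[-0.324,-0.816,0],0,0]
    - [[-0.324,-0.816,0],0,0]
    - [[-0.324,-0.816,0],0,0]
    - [[-0.324,-0.816,0],0,0]
    - [[-0.324,-0.816,0],0,0]
    - [[-0.324,-0.816,0],0,0]
    - [[0,0,0],0,0]

```text
t: 19.3
ee_pos: [562.3, 333.2, 227.9]
orientation: [-3.141, -0.002, 0.002]
ft_force: [0.1, 0.4, -0.1]
width: 87.6
grasp_force: 0.0
```

```bash
python3 w.py wrist5 115; python3 - <<'E'
import cv2
a=cv2.imread('pics/wrist5.png')[60:300,160:480];cv2.imwrite('pics/wrist5c.png',cv2.resize(a,(800,600),interpolation=cv2.INTER_CUBIC))
E
```

```text
tcp [562.3 333.2 227.9] xb 0.06 j6 2.09
blue [552.6  98.3] [538, 76, 54, 42, 727] at h-5: [644.6 138.5 110. ]
blue [324.7 199.5] [308, 190, 35, 21, 510] at h-5: [556.9 328.8 110. ]
blue [377.1 348.5] [362, 331, 32, 35, 906] at h-5: [397.  273.8 110. ]
```

View pics/wrist5c.png

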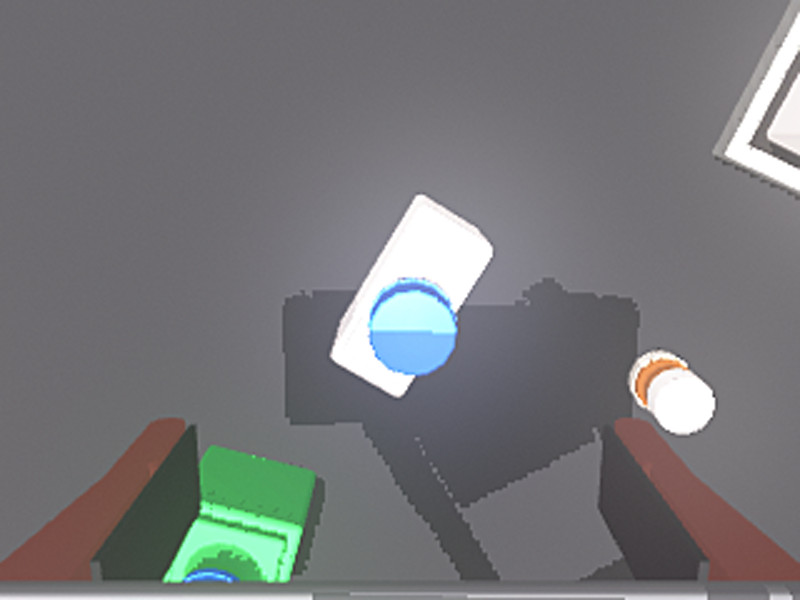

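The oblong bottle's cap is at crop (413,332), i.e. (325,193) full frame. Its long side leans about 28-32° clockwise. The green bottle and the vial are clear of the grasp.

```bash
python3 - <<'E'
from m import *
im,K,C,Rc=shot('wrist')
f=lambda u,v,z:atz((160+u*.4,60+v*.4),z,K,C,Rc)
print(f(413,330,112))
for a,b in (((335,355),(418,198)),((402,396),(490,252)),((420,198),(490,248)),((333,355),(402,396))):
    d=(f(*b,82)-f(*a,82))[:2]; print(np.degrees(np.arctan2(d[1],d[0])).round(1),np.linalg.norm(d).round(1))
E
```

```text
[565.12564188 326.63759505 112.        ]
-27.9 70.0
-30.1 67.7
-125.0 33.2
-122.0 32.6
```

Call:
move_arm:
  steps:
    - [[0.08,0.2,0.8],0,0]
    - [[0,0,0.9],0,0]
    - [[0,0,0.9],0,0]
    - [[0,0,0.9],0,0]
    - [[0,0,0.9],0,0]
    - [[0,0,0.75],0,0]
    - [[0,0,0.4],0,0]
    - [[0,0,0],0,0]
    - [[0,0,0],0,1]
    - [[0,0,0],0,1]
    - [[0,0,0],0,1]
    - [[0,0,0],0,1]
    - [[0,0,0],0,1]
    - [[0,0,0],0,1]
    - [[0,0,0],0,1]
    - [[0,0,0],0,1]
    - [[0,0,0],0,1]
    - [[0,0,0],0,1]
    - [[0,0,0],0,1]
    - [[0,0,0],0,1]

```text
t: 21.07
ee_pos: [566.1, 325.3, 89.7]
orientation: [-3.141, 0.0, -0.0]
ft_force: [-0.3, 0.9, 0.4]
width: 31.7
grasp_force: 30.0
```

Call:
move_arm:
  steps:
    - [[0,0,-0.2],0,1]
    - [[0,0,-0.5],0,1]
    - [[0,0,-0.9],0,1]
    - [[0,0,-0.9],0,1]
    - [[0,0,-0.9],0,1]
    - [[0,0,-0.9],-0.94,1]
    - [[0,0,-0.9],-0.94,1]
    - [[0,0,-0.8],-0.94,1]
    - [[0,0,0],0.94,1]
    - [[0,0,0],0.94,1]
    - [[0,0,0],0.94,1]
    - [[0,0,0],0,1]

```text
t: 22.07
ee_pos: [565.9, 325.0, 240.7]
orientation: [-3.142, 0.005, -0.001]
ft_force: [-0.3, 0.5, -3.3]
width: 31.8
grasp_force: 30.0
```

Call:
move_arm:
  steps:
    - [[0.06,0.35,0],0,1]
    - [[0.16,0.9,0],0,1]
    - [[0.16,0.9,0],0,1]
    - [[0.16,0.9,0],0,1]
    - [[0.16,0.9,0],0,1]
    - [[0.16,0.9,0],0,1]
    - [[0.16,0.9,0],0,1]
    - [[0.16,0.9,0],0,1]
    - [[0.16,0.9,0],0,1]
    - [[0.16,0.9,0],0,1]
    - [[0.16,0.9,0],0,1]
    - [[0.16,0.9,0],0,1]
    - [[0.16,0.9,0],0,1]
    - [[0.16,0.9,0],0,1]
    - [[0.16,0.9,0],0,1]
    - [[0.16,0.9,0],0,1]
    - [[0.16,0.9,0],0,1]
    - [[0.16,0.9,0],0,1]
    - [[0.16,0.9,0],0,1]
    - [[0.11,0.75,0],0,1]

```text
t: 23.73
ee_pos: [642.0, -109.5, 239.9]
orientation: [3.141, 0.003, -0.0]
ft_force: [0.3, 0.3, -3.7]
width: 31.6
grasp_force: 30.0
```

Call:
move_arm:
  steps:
    - [[0,0,0.7],-0.94,1]
    - [[0,0,0.9],-0.94,1]
    - [[0,0,0.8],-0.94,1]
    - [[0,0,0.4],0,1]
    - [[0,0,0],0,1]
    - [[0,0,0],0,1]

```text
t: 24.23
ee_pos: [642.1, -107.5, 169.7]
orientation: [-3.118, -0.383, 0.001]
ft_force: [-0.2, 0.3, -2.2]
width: 31.2
grasp_force: 30.0
```

```bash
python3 w.py wrist6 115; python3 - <<'E'
import cv2
a=cv2.imread('pics/wrist6.png')[60:300,160:480];cv2.imwrite('pics/wrist6c.png',cv2.resize(a,(800,600),interpolation=cv2.INTER_CUBIC))
E
```

```text
tcp [ 642.1 -107.5  169.7] xb 14.02 j6 1.14
blue [  8.9 130.3] [0, 105, 26, 47, 799] at h-5: [648.5 111.6 110. ]
blue [319.4 262.4] [287, 227, 66, 66, 3699] at h-5: [ 604.1 -116.5  110. ]
blue [539.1 369.9] [522, 362, 35, 15, 399] at h-5: [ 552.8 -319.1  110. ]
```

View pics/wrist6c.png

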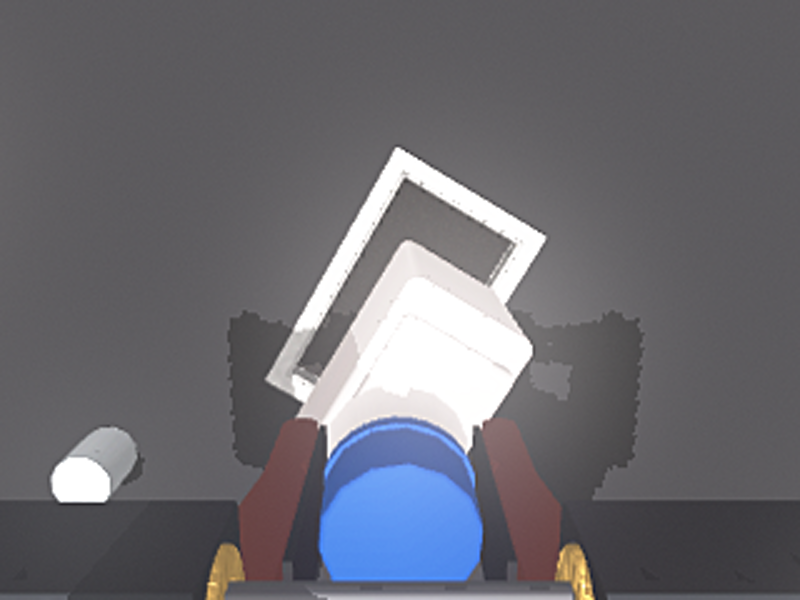

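The oblong bottle is parallel to its recess (frame corners at crop (400,150) and (545,238)) and over it. Lowering it now.

Call:
move_arm:
  steps:
    - [[0,0,0.4],0,1]
    - [[0,0,0.7],0,1]
    - [[0,0,0.7],0,1]
    - [[0,0,0.5],0,1]
    - [[0,0,0.35],0,1]
    - [[0,0,0.2],0,1]
    - [[0,0,0.1],0,1]
    - [[0,0,0.04],0,1]
    - [[0,0,0.04],0,1]
    - [[0,0,0],0,1]
    - [[0,0,0],0,1]

```text
t: 25.2
ee_pos: [642.9, -107.3, 94.7]
orientation: [3.117, 0.385, 0.002]
ft_force: [0.5, 0.7, -1.0]
width: 31.3
grasp_force: 30.0
```

Call:
move_arm:
  steps:
    - [[0,0,0.04],0,1]
    - [[0,0,0],0,1]

```text
t: 25.37
ee_pos: [643.2, -107.2, 94.6]
orientation: [3.117, 0.385, 0.003]
ft_force: [-0.4, 3.5, 6.3]
width: 31.7
grasp_force: 30.0
```

Call:
move_arm:
  steps:
    - [[0,0,0],0,0]
    - [[0,0,0],0,0]
    - [[0,0,0],0,0]
    - [[0,0,0],0,0]
    - [[0,0,0],0,0]
    - [[0,0,0],0,0]
    - [[0,0,0],0,0]
    - [[0,0,0],0,0]
    - [[0,0,-0.4],0,0]
    - [[0,0,-0.7],0,0]
    - [[0,0,-0.9],0,0]
    - [[0,0,-0.9],0.94,0]
    - [[0,0,-0.9],0.94,0]
    - [[0,0,-0.9],0.94,0]
    - [[0,0,0],0,0]

```text
t: 26.62
ee_pos: [645.0, -107.8, 216.3]
orientation: [3.14, -0.006, 0.013]
ft_force: [1.1, -0.1, 0.6]
width: 88.1
grasp_force: 0.0
```

Call:
move_arm:
  steps:
    - [[-0.633,-0.888,0],0,0]
    - [[-0.633,-0.888,0],0,0]
    - [[-0.633,-0.888,0],0,0]
    - [[-0.633,-0.888,0],0,0]
    - [[-0.633,-0.888,0],0,0]
    - [[-0.633,-0.888,0],0,0]
    - [[-0.633,-0.888,0],0,0]
    - [[-0.633,-0.888,0],0,0]
    - [[-0.633,-0.888,0],0,0]
    - [[-0.633,-0.888,0],0,0]
    - [[-0.633,-0.888,0],0,0]
    - [[-0.633,-0.888,0],0,0]
    - [[-0.633,-0.888,0],0,0]
    - [[-0.633,-0.888,0],0,0]
    - [[-0.633,-0.888,0],0,0]
    - [[-0.633,-0.888,0],0,0]
    - [[-0.633,-0.888,0],0,0]
    - [[0,0,0],0,0]
    - [[0,0,0],0,0]

```text
t: 28.2
ee_pos: [372.5, 270.8, 210.3]
orientation: [3.141, 0.006, -0.0]
ft_force: [0.3, -0.4, -0.8]
width: 87.6
grasp_force: 0.0
```

```bash
python3 w.py wrist7 95; python3 - <<'E'
import cv2
a=cv2.imread('pics/wrist7.png')[60:300,160:480];cv2.imwrite('pics/wrist7c.png',cv2.resize(a,(800,600),interpolation=cv2.INTER_CUBIC))
E
```

```text
tcp [372.5 270.8 210.3] xb 0.23 j6 2.17
blue [161.2 114.2] [138, 93, 35, 41, 521] at h-5: [441.6 406.2  90. ]
blue [519.8 204.9] [505, 189, 50, 42, 624] at h-5: [361.9  86.7  90. ]
blue [322.6 199.7] [305, 191, 36, 19, 476] at h-5: [366.4 268.1  90. ]
```

View pics/wrist7c.png

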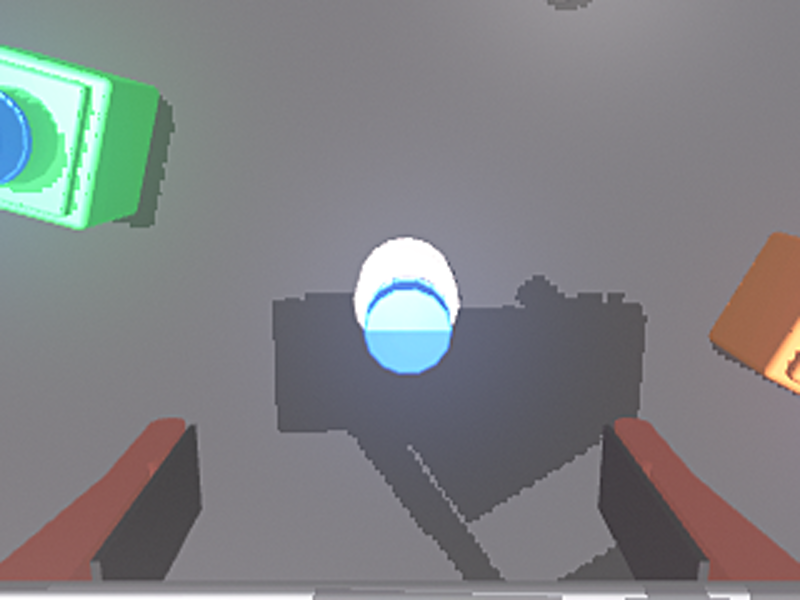

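The slim bottle's cap is at (323,192), centred between the open fingers. Green and brown are clear of them.

Call:
move_arm:
  steps:
    - [[0.08,0.08,0.8],0,0]
    - [[0,0,0.9],0,0]
    - [[0,0,0.9],0,0]
    - [[0,0,0.9],0,0]
    - [[0,0,0.9],0,0]
    - [[0,0,0.85],0,0]
    - [[0,0,0.4],0,0]
    - [[0,0,0],0,0]
    - [[0,0,0],0,1]
    - [[0,0,0],0,1]
    - [[0,0,0],0,1]
    - [[0,0,0],0,1]
    - [[0,0,0],0,1]
    - [[0,0,0],0,1]
    - [[0,0,0],0,1]
    - [[0,0,0],0,1]
    - [[0,0,0],0,1]
    - [[0,0,0],0,1]
    - [[0,0,0],0,1]
    - [[0,0,0],0,1]

```text
t: 29.92
ee_pos: [375.3, 268.2, 69.2]
orientation: [-3.142, 0.0, -0.0]
ft_force: [-0.8, -0.6, 2.4]
width: 31.5
grasp_force: 30.0
```

Call:
move_arm:
  steps:
    - [[0,0,-0.2],0,1]
    - [[0,0,-0.5],0,1]
    - [[0,0,-0.9],0,1]
    - [[0,0,-0.9],0,1]
    - [[0,0,-0.9],0,1]
    - [[0,0,-0.9],0,1]
    - [[0,0,-0.9],0,1]
    - [[0,0,-0.8],0,1]
    - [[0.02,0.5,0],0,1]

```text
t: 30.67
ee_pos: [377.9, 257.8, 222.9]
orientation: [-3.137, -0.002, -0.01]
ft_force: [-0.2, 0.8, -0.2]
width: 32.1
grasp_force: 30.0
```

Call:
move_arm:
  steps:
    - [[0.046,0.92,0],0,1]
    - [[0.046,0.92,0],0,1]
    - [[0.046,0.92,0],0,1]
    - [[0.046,0.92,0],0,1]
    - [[0.046,0.92,0],0,1]
    - [[0.046,0.92,0],0,1]
    - [[0.046,0.92,0],0,1]
    - [[0.046,0.92,0],0,1]
    - [[0.046,0.92,0],0,1]
    - [[0.046,0.92,0],0,1]
    - [[0.046,0.92,0],0,1]
    - [[0.046,0.92,0],0,1]
    - [[0.046,0.92,0],0,1]
    - [[0.046,0.92,0],0,1]
    - [[0.046,0.92,0],0,1]
    - [[0.046,0.92,0],0,1]
    - [[0.046,0.92,0],0,1]
    - [[0.046,0.92,0],0,1]
    - [[0.046,0.92,0],0,1]
    - [[0.046,0.92,0],0,1]

```text
t: 32.33
ee_pos: [397.2, -205.5, 218.0]
orientation: [-3.141, 0.001, 0.003]
ft_force: [0.3, 0.5, -0.6]
width: 31.2
grasp_force: 30.0
```

Call:
move_arm:
  steps:
    - [[0.05,0.9,0],0,1]
    - [[0.05,0.8,0],0,1]
    - [[0.01,0.4,0],0,1]
    - [[0,0,0.6],0,1]
    - [[0,0,0.9],0,1]
    - [[0,0,0.9],0,1]
    - [[0,0,0.5],0,1]
    - [[0,0,0],0,1]
    - [[0,0,0],0,1]

```text
t: 33.08
ee_pos: [400.4, -256.2, 145.8]
orientation: [-3.14, 0.0, 0.004]
ft_force: [-0.1, -0.3, -0.9]
width: 31.8
grasp_force: 30.0
```

```bash
python3 w.py wrist8 95; python3 - <<'E'
import cv2
a=cv2.imread('pics/wrist8.png')[60:300,160:480];cv2.imwrite('pics/wrist8c.png',cv2.resize(a,(800,600),interpolation=cv2.INTER_CUBIC))
E
```

```text
tcp [ 400.4 -256.2  145.8] xb -0.0 j6 0.98
blue [319.4 259.2] [286, 222, 67, 71, 3974] at h-5: [ 365.7 -255.6   90. ]
```

View pics/wrist8c.png

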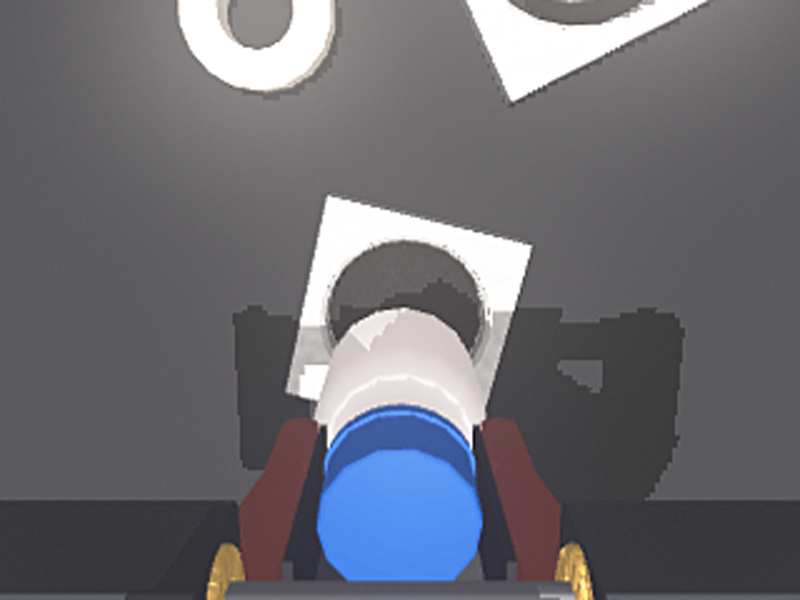

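The slim bottle is centred over its recess (recess at crop (407,310), bottle ~(403,330)). Lowering it now.

Call:
move_arm:
  steps:
    - [[0.04,0.05,0.4],0,1]
    - [[0,0,0.7],0,1]
    - [[0,0,0.7],0,1]
    - [[0,0,0.5],0,1]
    - [[0,0,0.28],0,1]
    - [[0,0,0.14],0,1]
    - [[0,0,0.06],0,1]
    - [[0,0,0.04],0,1]
    - [[0,0,0],0,1]
    - [[0,0,0],0,1]

```text
t: 33.97
ee_pos: [402.9, -258.4, 76.8]
orientation: [3.141, -0.0, 0.002]
ft_force: [0.5, -1.7, -1.9]
width: 31.4
grasp_force: 30.0
```

Call:
move_arm:
  steps:
    - [[0,0,0.04],0,1]
    - [[0,0,0.04],0,1]
    - [[0,0,0],0,1]

```text
t: 34.22
ee_pos: [402.5, -258.1, 74.2]
orientation: [3.141, -0.0, 0.0]
ft_force: [0.5, -0.8, -0.2]
width: 31.4
grasp_force: 30.0
```

Call:
move_arm:
  steps:
    - [[0,0,0.04],0,1]
    - [[0,0,0],0,1]

```text
t: 34.38
ee_pos: [402.8, -258.3, 74.2]
orientation: [3.141, -0.0, 0.001]
ft_force: [-2.7, 1.3, 11.4]
width: 31.3
grasp_force: 30.0
```

Contact made. I'll release, rise and check all four.

Call:
move_arm:
  steps:
    - [[0,0,0],0,0]
    - [[0,0,0],0,0]
    - [[0,0,0],0,0]
    - [[0,0,0],0,0]
    - [[0,0,0],0,0]
    - [[0,0,0],0,0]
    - [[0,0,0],0,0]
    - [[0,0,0],0,0]
    - [[0,0,-0.4],0,0]
    - [[0,0,-0.7],0,0]
    - [[0,0,-0.9],0,0]
    - [[0,0,-0.9],0,0]
    - [[0,0,-0.9],0,0]
    - [[0,0,-0.9],0,0]
    - [[-0.3,0.9,0],0,0]
    - [[-0.3,0.9,0],0,0]
    - [[-0.3,0.9,0],0,0]
    - [[-0.3,0.9,0],0,0]
    - [[-0.3,0.9,0],0,0]
    - [[-0.3,0.9,0],0,0]

```text
t: 36.05
ee_pos: [356.9, -394.1, 191.5]
orientation: [3.141, -0.0, 0.001]
ft_force: [0.6, 0.5, 0.4]
width: 88.1
grasp_force: 0.0
```

Call:
move_arm:
  steps:
    - [[0,0.9,0],0,0]
    - [[0,0.9,0],0,0]
    - [[0,0.9,0],0,0]
    - [[0,0.9,0],0,0]
    - [[0,0.9,0],0,0]
    - [[0,0.9,0],0,0]
    - [[0,0,0],0,0]
    - [[0,0,0],0,0]

```text
t: 36.72
ee_pos: [357.1, -528.6, 191.0]
orientation: [-3.142, 0.002, -0.0]
ft_force: [-0.1, 0.1, -0.6]
width: 87.5
grasp_force: 0.0
```

```bash
python3 - <<'E'
from m import *
D={c:shot(c,c+'9') for c in("top","side")}
def bl(im):
    h=cv2.cvtColor(im,cv2.COLOR_RGB2HSV); return (h[...,0]>98)&(h[...,0]<125)&(h[...,1]>120)&(h[...,2]>90)
B={c:blobs(bl(D[c][0]),25) for c in D}
R_={c:[ray(b[0],*D[c][1:]) for b in B[c]] for c in D}
for n,t in (("wide",(544.6,-315.8,124)),("slim",(401.6,-257.5,89)),("square",(644.8,126.8,109)),("oblong",(641.9,-107.4,109))):
    best=min(((np.linalg.norm(tri([a,b])-t),i,j) for i,a in enumerate(R_['top']) for j,b in enumerate(R_['side'])))
    print(n,best[0].round(1),(tri([R_['top'][best[1]],R_['side'][best[2]]])-t).round(1))
a=D['top'][0][100:300,130:530,::-1];cv2.imwrite('pics/top9c.png',cv2.resize(a,(800,400),interpolation=cv2.INTER_CUBIC))
a=D['side'][0][100:300,220:440,::-1];cv2.imwrite('pics/side9c.png',cv2.resize(a,(660,600),interpolation=cv2.INTER_CUBIC))
E
```

```text
wide 3.5 [ 3.3 -1.1  0.3]
slim 3.3 [0.  0.4 3.3]
square 2.0 [0.8 1.1 1.5]
oblong 4.1 [-1.9  2.8  2.1]
```

View pics/top9c.png

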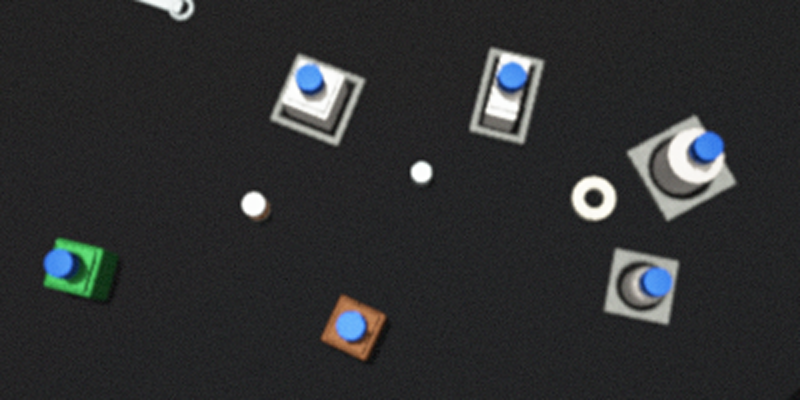

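View pics/side9c.png

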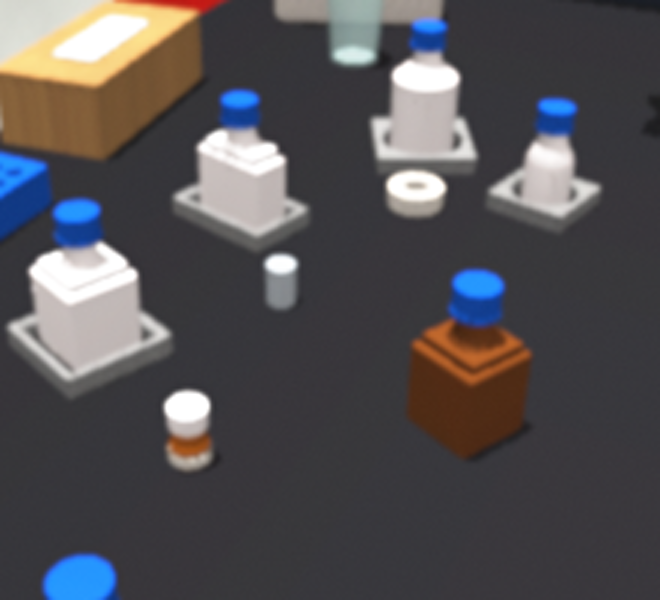

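All four bottles stand upright in their own holders: square (310,90), oblong (510,90), wide (690,160) and slim (645,285) in the top crop. Tape, vial and look-alikes have not moved.

```bash
python3 -c "
from workcell import ctrl
print(ctrl.close_job())"
```

```text
the job is handed in; nothing more can be done
None
```

All four white bottles stand upright in their matching holders, with cap centres within about 5 mm of target in the last camera check and the tape and vial unmoved; the job is handed in, and no verdict came back.

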